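Lever the clip-on lid off the coffee canister

ROBOT

A 7-joint arm with a two-finger parallel gripper is mounted at the origin on the work surface. World frame = base frame: x ahead of the robot, y to its left, z up, the work surface at z = 0. Lengths are in m, angles in rad, forces in N, time in s.
With the tool pointing down it reaches from about 0.425 to 1.025 m from the base axis. Payload 9.4 kg.
Tool frame: the origin (TCP) lies at the very end of the fingers, on their centre line; the grasp point (between the pads) lies 19 mm behind it; x points along the fingers, z is the direction in which the jaws open and shut, and the axes are right-handed (so a half turn about x gives the same grasp; the last joint's range is limited). The gripper opens to 93 mm and grips with 3 to 60 N. Pads are 15 mm wide; open, the fingers measure 128 mm over their backs; the gripper's body (75 mm by 188 mm) begins 65 mm behind the grasp point.
Start: joints at [1.229, 0.599, -0.003, 1.599, 0.002, 0.943, -0.08], TCP at [0.19, -0.7, 0.219] pointing down, gripper open.
Joint ranges: [-2.57, 2.57], [-0.35, 1.97], [-1.29, 1.29], [0.11, 2.56], [-1.05, 4.19], [0.11, 1.86], [-2.63, 2.63]. Speed limits (rad/s): [2.22, 2.22, 3.01, 3.01, 3.14, 3.14, 3.14].

INTERFACE

Orientations are given as a rotation vector (axis times angle).
In Python, from rig import r gives the robot as it stands. Calls block until the motion is done:
- r.goto(position, orientation): joint-space move of the TCP to a pose.
- r.servo_line(position, frame=None, v=0.15, stop_force=None): straight line of the TCP; frame=None keeps the orientation; v is the mean speed in m/s. With stop_force (N) it stops when the force on the tool has changed by that much, and returns True; else False.
- r.goto_joints(angles): joint-space move.
- r.move_gripper(opening, grasp_force=None): opening from 0.0 (shut) to 1.0 (fully open); grasp_force is the grip in N (None keeps the last); returns when the fingers have stopped.
- r.dwell(seconds).
- r.inverse_kinematics(position, orientation): joint angles nearest the present ones, or None.
- r.read_camera(name): name is "scene" or "top" or "wrist"; returns a dict with "pixels" (480x640x3 uint8, red, green, blue), "range_z" (480x640 float32, m along the optical axis (not along the pixel's ray), 0 where there is no reading), "camera_matrix" (3x3 intrinsics, pixels), "pose" (4x4, takes a point from camera to world coordinates); the wrist camera has in their place "mount" (4x4, takes a point from camera to tool coordinates, whose origin is the TCP and whose axes are the tool frame's). Camera axes: x right, y down, z forward; pixel columns grow to the right and rows downward; lengths in m; the calibration is good to about 2 mm. A picture is of the moment at which its call begins: read the wrist's pose just before it.
A pose or a line that the arm cannot do raises r.IKError and nothing moves.
- r.hand_in(): hands the job in, once; it reports no verdict.
Trained networks look in the newest picture that a camera, given by its name, has taken for a name from the list of things; names that differ only in an ending like _2 or _b are one class to them, and where a whole thing is asked for, a point or a joint stands for the part that bears it (a point fixed in the world has none). Each returns a list of dicts, best first, with "conf" (0 to 1); they miss things now and then, are a little off and sometimes report something else, mostly with a low value. They report only what shows in the picture. A call takes as long as a camera call.
- r.regions_of(query, camera): "pixels" (480x640 bool, what is visible of it) and "bbox" ([centre column, centre row, width, height] in pixels, round what is visible of it).
Readings, each from a call of its own:
- r.get_time_s(): time.
- r.get_q(): joint angles.
- r.get_dq(): joint speeds.
- r.get_joint_efforts(): joint torques, N m.
- r.get_tool_pos(): TCP position.
- r.get_tcp_rot(): TCP orientation.
- r.get_contact_force(): force on the tool from outside, world axes, zero at the start.
- r.get_torque(): the same for the moment, N m.
- r.get_opening(): opening from 0.0 (shut) to 1.0 (fully open).
Only numpy, scipy, OpenCV 4.12 (cv2) and the standard library are available. Lean on these libraries where they do the work, as an engineer would, in place of code of your own. Each camera call takes 0.05 s, during which the arm holds its last target. There are 200 camera calls.

TASK

Pick up the black-handled flat steel lever from the spoon rest, slide its blade in over the canister's handle bar and under the tab of the blue lid, and lever the lid up until it springs past its two side clips and stays propped up at the tab side. Then lay the lever back flat across both bars of the spoon rest and let go; never touch the lid with the gripper, and leave the wooden spoon where it lies.

Things in the scene. Friction and masses are not known exactly. Their poses are not given: they have to be found in the camera images.
- lever_grip (a point): Flat lever, 190 mm long, level across the spoon rest's bars. Point: centre of its grip and of mass, half-way up the handle. x runs to the blade tip, y across, z up. Black handle 20 mm wide, 14 high, from 60 mm behind this point to 40 ahead; steel blade 22 wide, 4 thick, from 40 to 130 mm ahead, underside flush with the handle's (7 mm below this point). 120 g, loose.
- lid: Blue lid on a fixed white canister. Origin: middle of its tab's outer edge, underside, 100 mm above the ledge when shut; x level to the canister, z up. Tab 44 mm wide, canister wall at x 30. Fulcrum: fixed steel bar along y, radius 4, 84 long, axis at x -28, top 16 mm below the tab. Lifting the tab about 10 mm (6-10 N) makes two side clips snap under the lid, propping the tab 15-19 mm up.
- spoon_rest: Grey silicone spoon rest, fixed. Origin on the ledge, under it. A 4 mm slab with two cross bars along y, 165 mm long, 12 wide, tops 24 mm above the ledge, at x = -45 and +60 mm. Lever and spoon lie across the bars, tips to +x, grips at x = 0, one at y = +50 mm, the other at y = -50 mm (they may swap).
- spoon_grip (a point): Wooden spoon beside the lever, a bystander to leave alone. Point: on its handle, half-way up, 5 mm above its underside; x towards its bowl. Handle 16 mm wide, 10 high, from 75 mm behind this point; the bowl, 42 mm across, ends 105 mm ahead.

How it is judged:
By the outcome, as a careful person would: the job done as asked, in the order asked, and still so for the second after the job is handed in, with the robot touching nothing.
It also fails if it takes over 53 s, if anything falls off the work surface, if the arm or the gripper's body presses on something with over 40 N, if the wrist force passes 120 N, or if a joint passes its speed limit or range.

## Working session

There is one attempt and no reset: what is moved stays moved. The work goes in short steps, each a Python script; the robot and the scene stay as the last script left them, time stands still between calls to the robot, and variables do not carry over. Pictures are saved under pics/ and viewed, about 8 in all and at most 12, crops included, and the job is handed in when it is done.

```bash
ls; mkdir -p pics; cat > h.py <<'E'
import numpy as np, cv2
from rig import r
from scipy.spatial.transform import Rotation as R
def cloud(c, m):
    K=c["camera_matrix"]; v,u=np.nonzero(m&(c["range_z"]>0)); z=c["range_z"][v,u]
    P=np.c_[(u-K[0,2])*z/K[0,0],(v-K[1,2])*z/K[1,1],z]
    if "pose" in c: T=c["pose"]
    else:
        W=np.eye(4); W[:3,:3]=R.from_rotvec(r.get_tcp_rot()).as_matrix(); W[:3,3]=r.get_tool_pos(); T=W@c["mount"]
    return P@T[:3,:3].T+T[:3,3]
E
python3 - <<'E'
from h import *
ims=[]
for n in ["scene","top"]:
    c=r.read_camera(n); im=c["pixels"].copy()
    for q in ["lever_grip","lid","spoon_rest","spoon_grip"]:
        for d in r.regions_of(q,n)[:2]:
            P=cloud(c,d["pixels"])
            print(n,q,round(d["conf"],2),np.round(d["bbox"]),len(P),np.round(np.median(P,0),3) if len(P) else'',np.round(P.min(0),3),np.round(P.max(0),3))
    cv2.imwrite(f"pics/{n}0.png",im[:,:,::-1])
print(r.get_time_s(), r.get_tcp_rot())
E
```

```text
pics
scene lever_grip 0.84 [220. 230.  73.  52.] 928 [ 0.599 -0.284  0.029] [ 0.547 -0.41  -0.001] [ 0.615 -0.192  0.04 ]
scene lid 0.66 [501. 370. 132. 109.] 8450 [0.633 0.228 0.106] [ 0.454  0.13  -0.003] [0.684 0.298 0.111]
scene spoon_rest 0.94 [228. 222. 107.  70.] 2905 [ 0.551 -0.315  0.004] [ 0.441 -0.405 -0.003] [ 0.631 -0.226  0.038]
scene spoon_rest 0.59 [255. 204.  64.  40.] 744 [ 0.498 -0.277  0.033] [ 0.443 -0.422 -0.002] [ 0.521 -0.21   0.036]
scene spoon_grip 0.64 [255. 205.  66.  41.] 772 [ 0.497 -0.281  0.033] [ 0.441 -0.437 -0.003] [ 0.521 -0.21   0.036]
top lever_grip 0.86 [442. 220. 122.  22.] 1677 [ 0.596 -0.284  0.03 ] [ 0.58  -0.383 -0.002] [ 0.618 -0.194  0.041]
top lid 0.59 [ 98. 186.  99.  83.] 5990 [0.623 0.22  0.107] [0.561 0.147 0.   ] [0.681 0.327 0.114]
top spoon_rest 0.83 [452. 253.  93. 110.] 6348 [ 0.541 -0.315  0.004] [ 0.458 -0.388 -0.003] [ 0.631 -0.241  0.037]
top spoon_grip 0.66 [448. 280. 118.  24.] 1439 [ 0.495 -0.275  0.033] [ 0.48  -0.39  -0.005] [ 0.52  -0.211  0.038]
0.5 [ 1.01195323  1.32298698 -1.01191976]
```

View pics/top0.png

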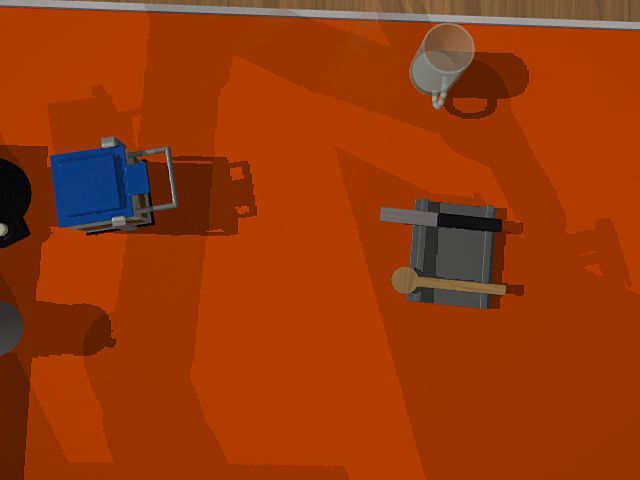

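View pics/scene0.png

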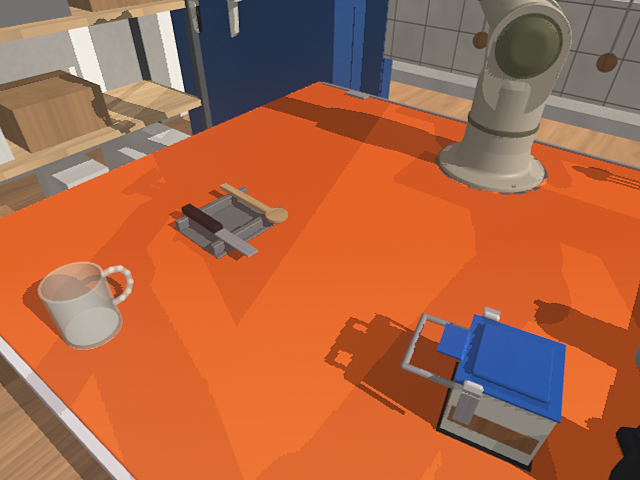

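The top view shows the lever at (442,220) with its blade pointing left (+y). The spoon is at (448,283), the lid tab at (137,178) and the fulcrum bar at (172,178). Next I'll fit poses to these and check the arm poses with IK.

```bash
cat >> h.py <<'E'
def rect(P):
    (c,s,a)=cv2.minAreaRect(P[:,:2].astype(np.float32)); b=cv2.boxPoints((c,s,a))
    e=[b[1]-b[0],b[2]-b[1]]; L=max(e,key=np.linalg.norm); L=L/np.linalg.norm(L)
    return np.array(c),L*np.sign(L[1]),sorted(s)
def lever(cam):
    c=r.read_camera(cam); d=r.regions_of("lever_grip",cam)
    if not d: return None
    P=cloud(c,d[0]["pixels"]); P=P[(P[:,2]>.02)&(P[:,2]<.05)]
    ce,L,s=rect(P); t=(P[:,:2]-ce)@L
    # tip is at +y; grip is 35 mm behind the middle
    return ce-.035*L,L,s,np.median(P[t<0,2]),np.median(P[t>.04,2])
def bluetab(cam):
    c=r.read_camera(cam); h=cv2.cvtColor(c["pixels"],cv2.COLOR_RGB2HSV)
    m=(h[...,0]>100)&(h[...,0]<130)&(h[...,1]>150)
    P=cloud(c,m); return P[(P[:,2]>.09)&(P[:,2]<.15)&(P[:,1]>0)&(P[:,1]<.35)]
def tool(x,pitch=0):
    """TCP rotation for lever dir x (2D) pitched tip-up; tool x down, tool z along lever y"""
    X=np.r_[x,0]; Y=np.cross([0,0,1],X); X=X*np.cos(pitch)+np.array([0,0,np.sin(pitch)]); Z=np.cross(X,Y)
    return X,Y,Z
def ori(x,pitch=0,s=1):
    X,Y,Z=tool(x,pitch); a=-Z; c=s*Y; b=np.cross(c,a)
    return R.from_matrix(np.c_[a,b,c]).as_rotvec()
E
python3 - <<'E'
from h import *
np.set_printoptions(precision=4,suppress=True)
for n in ["top","scene"]:
    print(n,lever(n))
    P=bluetab(n); print(len(P),P.min(0),P.max(0),rect(P))
    # level histogram vs y
    for y in np.arange(P[:,1].min(),.24,.01):
        q=P[abs(P[:,1]-y)<.005]; 
        if len(q): print(round(y,3),len(q),q[:,0].min(),q[:,0].max(),np.median(q[:,2]))
c=r.read_camera("top"); 
P=cloud(c,np.ones((480,640),bool)); P=P[(P[:,2]>.06)&(P[:,2]<.12)&(P[:,1]>0.05)&(P[:,1]<.128)&(P[:,0]>.5)&(P[:,0]<.75)]
print("bar",len(P)); Q=P[P[:,1]<.11]; print(np.median(Q,0)); print(Q[::8])
print(R.from_rotvec(r.get_tcp_rot()).as_matrix())
E
```

```text
top (array([ 0.5931, -0.3238]), array([0.0786, 0.9969], dtype=float32), [0.022812044247984886, 0.1911521553993225], np.float64(0.03718714382865601), np.float64(0.02730570739723348))
5965 [0.5614 0.1464 0.0978] [0.6812 0.2873 0.1133] (array([0.624 , 0.2145]), array([-0.1824,  0.9832], dtype=float32), [0.10467497259378433, 0.13197508454322815])
0.146 48 0.6144361451701015 0.6408517665415766 0.10206959455116282
0.156 218 0.6125161286852596 0.6578222858132472 0.10222210115958136
0.166 250 0.5797535702380253 0.6558908161730111 0.10213093360883585
0.176 375 0.5795715982964906 0.6546130222895248 0.10217203848102341
0.186 533 0.5805931609351336 0.6812017602449064 0.10281164146993815
0.196 558 0.5745719356983495 0.6796532807064221 0.10810335478055066
0.206 530 0.572844107702309 0.6775193895624642 0.10860681322032589
0.216 531 0.5713229805520861 0.6759731381988691 0.10874992296058594
0.226 539 0.5680685064567358 0.6743525144577323 0.10862660428045101
0.236 530 0.5663302863975465 0.6724273347005265 0.10861515128837473
scene (array([ 0.5884, -0.3219]), array([0.0832, 0.9965], dtype=float32), [0.
[... 384 characters left out ...]
2 0.1019556623211699
0.167 307 0.5804182305544228 0.6572765165685734 0.1019617978159656
0.177 426 0.5784424978993103 0.6568493426653601 0.10188681052950696
0.187 592 0.5776901015576005 0.6828194437298187 0.10220217444612134
0.197 637 0.5755324328038878 0.6818270334695793 0.10832747012676908
0.207 652 0.5730633594706223 0.6716101660921003 0.1086501157142212
0.217 721 0.5710004655549854 0.6775225248882621 0.10847758112331124
0.227 745 0.5687441218816299 0.6765262035624685 0.10850948310887204
0.237 765 0.5675025639132021 0.6747521185677445 0.10845549093293833
bar 346
[0.6008 0.1096 0.0818]
[[0.6015 0.1096 0.082 ]]
[[-0.      0.9651  0.2617]
 [-0.0001  0.2617 -0.9651]
 [-1.     -0.      0.    ]]
```

```bash
cat >> h.py <<'E'
O=np.array([.636,.1496]); D=np.array([-.185,.983]); D=D/np.linalg.norm(D)
def tcp(g,x,p=0): # grip point g (3D) -> TCP position, grasp 19 mm behind TCP along tool x (=-Z)
    return np.asarray(g)-.019*tool(x,p)[2]
def levpose(tip_x,under,p):
    """lever pivoting on bar: s of bar = 130-(tip_x+28) mm from grip when level; returns grip 3D for pitch p; under = underside z over the bar"""
    f=np.r_[O-.028*D,under]; s=.130-(tip_x+.028); X,Y,Z=tool(D,p)
    return f-s*X+.007*Z
E
python3 - <<'E'
from h import *
np.set_printoptions(precision=3,suppress=True)
L=np.array([.0805,.9967])
print(r.read_camera("wrist")["mount"])
for s in (1,-1):
    print(s)
    for g,d,p in [((.592,-.323,.20),L,0),((.592,-.323,.031),L,0),(levpose(-.07,.091,0),D,0),(levpose(.022,.091,0),D,0),(levpose(.022,.085,.3),D,.3),(levpose(.022,.085,.6),D,.6)]:
        print(tcp(g,d,p), r.inverse_kinematics(tcp(g,d,p),ori(d,p,s)))
E
```

```text
[[-0.001 -0.25   0.968 -0.165]
 [ 0.001 -0.968 -0.25   0.07 ]
 [ 1.     0.     0.001  0.001]
 [ 0.     0.     0.     1.   ]]
1
[ 0.592 -0.323  0.181] [ 0.093  0.626  0.516  1.78  -0.399  0.841 -2.424]
[ 0.592 -0.323  0.012] [ 0.146  0.841  0.438  1.869 -0.624  0.571 -2.229]
[ 0.673 -0.047  0.079] [-0.282  0.742  0.432  1.844 -0.48   0.66  -2.52 ]
[0.656 0.043 0.079] [-0.439  0.732  0.457  1.887 -0.515  0.642 -2.618]
[0.655 0.05  0.05 ] [-0.136  0.769  0.196  1.851 -0.687  0.717 -2.379]
[0.652 0.064 0.03 ] [ 0.033  0.871  0.105  1.801 -0.884  0.901 -2.131]
-1
[ 0.592 -0.323  0.181] [ 0.622  0.595 -0.322  1.743  0.24   0.842  0.111]
[ 0.592 -0.323  0.012] [ 0.534  0.795 -0.188  1.842  0.267  0.529  0.089]
[ 0.673 -0.047  0.079] [ 0.233  0.728 -0.392  1.808  0.412  0.688 -0.206]
[0.656 0.043 0.079] [ 0.09   0.709 -0.378  1.85   0.404  0.658 -0.343]
[0.655 0.05  0.05 ] [ 0.34   0.824 -0.57   1.817  0.186  0.629 -0.045]
[0.652 0.064 0.03 ] [ 0.501  0.967 -0.678  1.767 -0.066  0.674  0.273]
```

```bash
python3 - <<'E'
from h import *
np.set_printoptions(precision=4,suppress=True)
L=np.array([.0805,.9967]); L/=np.linalg.norm(L)
r.move_gripper(.55,50)
r.goto(tcp((.592,-.323,.17),L),ori(L,0,-1)); r.dwell(.3)
print(r.get_time_s(),r.get_tool_pos())
print(lever("wrist")); c=r.read_camera("wrist"); cv2.imwrite("pics/w1.png",c["pixels"][:,:,::-1])
P=cloud(c,np.ones((480,640),bool)); k=c["pixels"].max(2).reshape(-1)[(c["range_z"]>0).reshape(-1)]
H=P[(P[:,2]>.034)&(P[:,2]<.045)&(abs(P[:,0]-.59)<.04)&(k<70)]
print(rect(H),len(H),np.median(H[:,2]))
print(lever("top"))
E
```

```text
4.0417 [ 0.5918 -0.3235  0.151 ]
(array([ 0.5937, -0.3237]), array([0.0705, 0.9975], dtype=float32), [0.02209280990064144, 0.18929173052310944], np.float64(0.03716100398117858), np.float64(0.027162753647249904))
(array([ 0.5931, -0.3337]), array([0.0778, 0.997 ], dtype=float32), [0.01989022269845009, 0.09924966096878052]) 2434 0.03718235867069303
(array([ 0.5937, -0.3152]), array([0.0775, 0.997 ], dtype=float32), [0.022130955010652542, 0.17292137444019318], np.float64(0.03694149654607548), np.float64(0.02725230892654018))
```

View pics/w1.png

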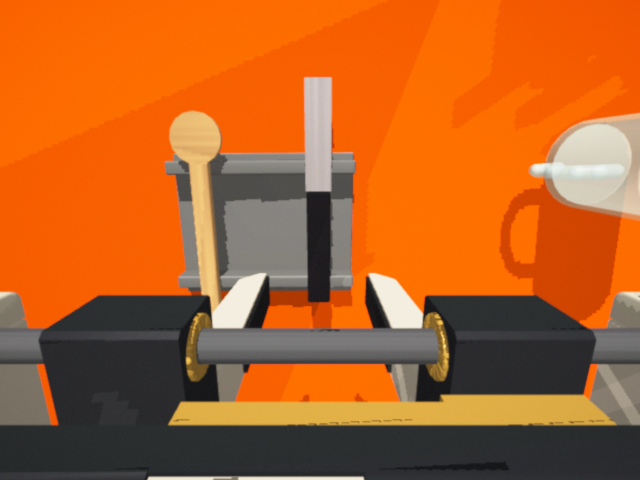

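The wrist picture shows the handle at (318,245) centred between the fingers, with the spoon clear on the left at (200,200). The wrist and top fits agree, so I'll grasp.

```bash
python3 - <<'E'
from h import *
np.set_printoptions(precision=4,suppress=True)
L=np.array([.0778,.997]); L/=np.linalg.norm(L); g=(.5938,-.3237)
o=ori(L,0,-1)
r.servo_line(tcp((*g,.10),L),o,v=.15)
print(r.servo_line(tcp((*g,.031),L),None,v=.08,stop_force=8))
r.move_gripper(0.,50); print(r.get_opening()*93,r.get_contact_force())
r.servo_line(tcp((*g,.15),L),None,v=.12); r.dwell(.2)
print(r.get_time_s(),r.get_tool_pos(),r.get_contact_force(),r.get_opening()*93)
W=R.from_rotvec(r.get_tcp_rot())
c=r.read_camera("wrist"); P=cloud(c,np.ones((480,640),bool)); T=W.inv().apply(P-r.get_tool_pos())
m=(abs(T[:,2])<.03)&(T[:,0]>-.06)&(T[:,0]<.02)&(T[:,1]>.02)&(T[:,1]<.16)
Q=T[m]; b=Q[Q[:,1]>.045]
print("blade in tool: y max",Q[:,1].max(),"z",b[:,2].min(),b[:,2].max(),"slope x/y",np.polyfit(b[:,1],b[:,0],1),"blade top x",np.median(b[:,0]), "z/y", np.polyfit(b[:,1],b[:,2],1))
cv2.imwrite("pics/w2.png",c["pixels"][:,:,::-1])
E
```

```text
False
19.390354346066722 [0.0283 0.1674 3.0861]
7.8667 [ 0.5935 -0.3235  0.1302] [ 0.4989 -0.576  -1.8724] 19.49447275823942
blade in tool: y max 0.12841834691022938 z -0.010492842877321683 0.011689408624982873 slope x/y [ 0.0014 -0.0152] blade top x -0.015026682881555993 z/y [-0.0021  0.0008]
```

```bash
python3 - <<'E'
from h import *
np.set_printoptions(precision=4,suppress=True)
o=ori(D,0,-1)
r.goto(tcp(levpose(-.06,.13,0),D),o)
r.servo_line(tcp(levpose(-.06,.0915,0),D),None,v=.1); r.dwell(.2)
print(r.get_time_s(),r.get_tool_pos()-tcp(levpose(-.06,.0915,0),D),r.get_contact_force())
c=r.read_camera("wrist"); cv2.imwrite("pics/w3.png",c["pixels"][:,:,::-1])
P=cloud(c,np.ones((480,640),bool)); 
t=(P[:,:2]-O)@D; y=(P[:,:2]-O)@np.array([-D[1],D[0]])
def st(n,m): print(n,m.sum(),"x",np.percentile(t[m],[1,50,99]),"y",np.percentile(y[m],[1,50,99]),"z",np.percentile(P[m,2],[5,50,95])) if m.sum() else print(n,0)
st("bar",(t>-.04)&(t<-.018)&(abs(y)<.036)&(P[:,2]>.06)&(P[:,2]<.11))
st("tab",(t>-.012)&(t<.02)&(abs(y)<.04)&(P[:,2]>.095)&(P[:,2]<.12))
st("blade",(t>-.14)&(t<-.05)&(abs(y)<.03)&(P[:,2]>.06)&(P[:,2]<.12))
s=r.read_camera("scene"); cv2.imwrite("pics/s3.png",cv2.resize(s["pixels"][250:480,320:640,::-1],None,fx=2.4,fy=2.4))
E
```

```text
9.7917 [ 0.0004 -0.      0.0007] [-0.6446  0.3781 -1.7905]
bar 0
tab 0
blade 10354 x [-0.139  -0.0972 -0.0631] y [-0.0115 -0.0008  0.01  ] z [0.094  0.0951 0.0963]
```

View pics/w3.png

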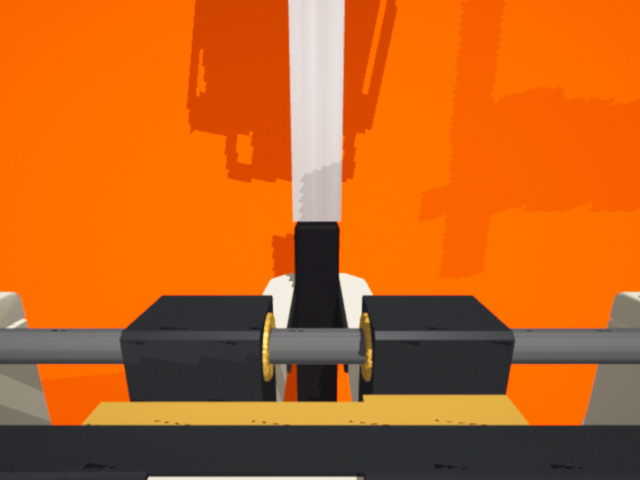

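View pics/s3.png

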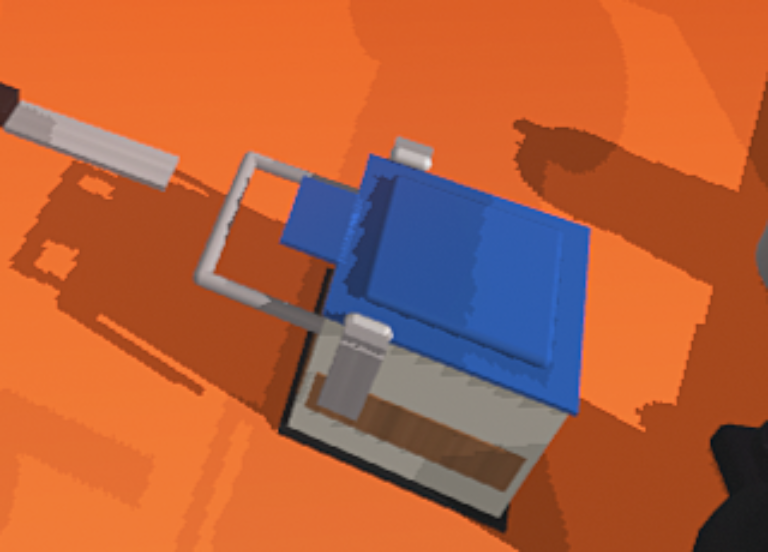

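The blade points at the bar's midpoint: its tip is at (172,172), the bar runs (250,155)–(205,278) and the tab is at (315,220). It's held square in the grip. Next I'll lower it 1.5 mm and insert it with a force guard.

```bash
python3 - <<'E'
from h import *
np.set_printoptions(precision=4,suppress=True)
c=r.read_camera("scene"); P=cloud(c,np.ones((480,640),bool)); E2=np.array([-D[1],D[0]])
t=(P[:,:2]-O)@D; y=(P[:,:2]-O)@E2
for n,m in dict(bar=(t>-.045)&(t<-.015)&(abs(y)<.06)&(P[:,2]>.06)&(P[:,2]<.11),tab=(t>-.012)&(t<.02)&(abs(y)<.03)&(P[:,2]>.097)&(P[:,2]<.12),blade=(t>-.12)&(t<-.05)&(abs(y)<.03)&(P[:,2]>.06)&(P[:,2]<.12)).items():
    print(n,m.sum(),"x",np.percentile(t[m],[2,50,98]),"y",np.percentile(y[m],[2,50,98]),"z",np.percentile(P[m,2],[5,50,95]))
r.servo_line(tcp(levpose(-.06,.090,0),D),None,v=.05)
hit=r.servo_line(tcp(levpose(.022,.090,0),D),None,v=.05,stop_force=5)
print(hit,r.get_tool_pos()-tcp(levpose(.022,.090,0),D),r.get_contact_force(),r.get_time_s())
s=r.read_camera("scene"); cv2.imwrite("pics/s4.png",cv2.resize(s["pixels"][250:480,320:640,::-1],None,fx=2.4,fy=2.4))
E
```

```text
bar 505 x [-0.0315 -0.0265 -0.0158] y [-0.0464 -0.0091  0.0415] z [0.0791 0.0821 0.0838]
tab 527 x [0.0015 0.0107 0.0196] y [-0.023  -0.0033  0.0203] z [0.1004 0.1019 0.1031]
blade 763 x [-0.119  -0.0885 -0.06  ] y [-0.0116 -0.0021  0.0106] z [0.0923 0.0947 0.096 ]
False [ 0.     -0.0004 -0.    ] [-0.0056 -0.2826 -0.4753] 11.9833
```

View pics/s4.png

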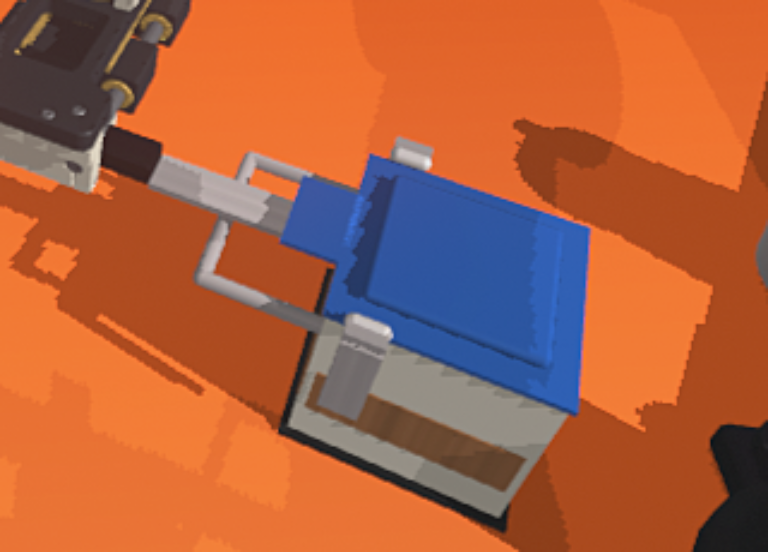

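The blade is over the bar and under the tab, its tip hidden beneath the tab at (290,220), and there's no contact force. Now I'll touch down on the bar and lever in steps.

```bash
cat >> h.py <<'E'
def tabz(cam="scene"):
    P=bluetab(cam); t=(P[:,:2]-O)@D; y=(P[:,:2]-O)@np.array([-D[1],D[0]])
    m=(t>-.02)&(t<.012)&(abs(y)<.022); return np.median(P[m,2]),np.percentile(t[m],2),m.sum()
E
python3 - <<'E'
from h import *
np.set_printoptions(precision=3,suppress=True)
print(r.servo_line(tcp(levpose(.022,.082,0),D),None,v=.03,stop_force=4),r.get_contact_force())
p0=r.get_tool_pos(); zu=.082+(p0-tcp(levpose(.022,.082,0),D))[2]; print("under",zu,tabz())
for p in np.arange(.1,.36,.05):
    r.servo_line(tcp(levpose(.022,zu,p),D,p),ori(D,p,-1),v=.04)
    print(round(p,2),r.get_contact_force(),r.get_torque(),tabz(),round(r.get_time_s(),2))
E
```

```text
True [ 0.459 -0.39   3.741]
under 0.0812995489133402 (np.float64(0.10186130693999118), np.float64(0.0014195312107721598), np.int64(271))
0.1 [ 0.401 -3.176  3.712] [-0.41  -0.152  0.03 ] (np.float64(0.10186623717516718), np.float64(0.0014124719890022176), np.int64(269)) 12.84
0.15 [-0.014 -3.797  2.175] [-0.517 -0.044  0.049] (np.float64(0.10189923745842502), np.float64(0.0014053670075809873), np.int64(270)) 13.14
0.2 [-0.184 -2.852  2.223] [-0.589 -0.11   0.039] (np.float64(0.10193800637580647), np.float64(0.0014248806143377498), np.int64(269)) 13.44
0.25 [ 0.085 -2.054  3.23 ] [-0.357 -0.062 -0.023] (np.float64(0.10365956675506122), np.float64(-0.0013254045456874506), np.int64(345)) 13.74
0.3 [ 0.092 -3.771  2.334] [-0.67  -0.211  0.038] (np.float64(0.10732699391236705), np.float64(0.0005201642899545335), np.int64(298)) 14.04
0.35 [ 1.065 -3.805  2.195] [-0.718 -0.133  0.028] (np.float64(0.11057689422152028), np.float64(0.0011628157346020489), np.int64(280)) 14.34
```

```bash
python3 - <<'E'
from h import *
np.set_printoptions(precision=3,suppress=True)
zu=.0813
for p in np.arange(.38,.50,.03):
    r.servo_line(tcp(levpose(.022,zu,p),D,p),ori(D,p,-1),v=.04); r.dwell(.15)
    tz=tabz(); print(round(p,2),r.get_contact_force(),r.get_torque(),tz,round(r.get_time_s(),2))
    if tz[0]>.1165: break
s=r.read_camera("scene"); cv2.imwrite("pics/s5.png",cv2.resize(s["pixels"][250:480,320:640,::-1],None,fx=2.4,fy=2.4))
E
```

```text
0.38 [ 0.162 -3.066  1.485] [-0.511 -0.145  0.055] (np.float64(0.11126357737763079), np.float64(0.0013211173733493542), np.int64(278)) 14.79
0.41 [ 0.02  -3.805  2.113] [-0.597 -0.169  0.036] (np.float64(0.11733518339587631), np.float64(0.002321432516802019), np.int64(266)) 15.24
```

View pics/s5.png

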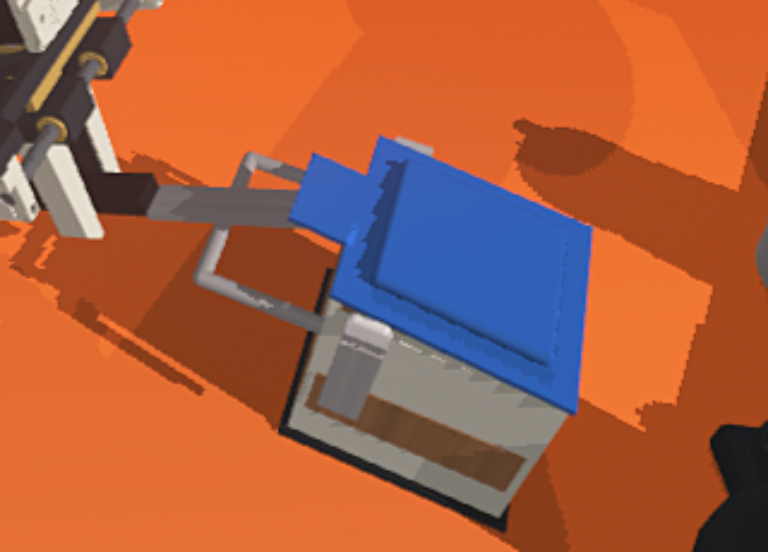

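The tab jumped to +15.5 mm, and the lid now stands above the clip at (368,325), so it snapped. I'll lower the blade, withdraw, and check both the lid and how the lever sits in the grip.

```bash
python3 - <<'E'
from h import *
np.set_printoptions(precision=4,suppress=True)
p=.2; r.servo_line(tcp(levpose(.020,.083,p),D,p),ori(D,p,-1),v=.06); print(tabz(),r.get_contact_force())
r.servo_line(tcp(levpose(.020,.089,0),D),ori(D,0,-1),v=.06); print(tabz(),r.get_contact_force())
print(r.servo_line(tcp(levpose(-.06,.092,0),D),None,v=.1,stop_force=8))
r.servo_line(tcp(levpose(-.07,.14,0),D),None,v=.12); r.dwell(.2)
print(tabz(),tabz("top"),r.get_time_s(),r.get_contact_force(),r.get_opening()*93)
W=R.from_rotvec(r.get_tcp_rot())
c=r.read_camera("wrist"); P=cloud(c,np.ones((480,640),bool)); T=W.inv().apply(P-r.get_tool_pos())
m=(abs(T[:,2])<.03)&(T[:,0]>-.06)&(T[:,0]<.02)&(T[:,1]>.02)&(T[:,1]<.16)
Q=T[m]; b=Q[(Q[:,1]>.045)]
print("tip",Q[:,1].max(),"x/y",np.polyfit(b[:,1],b[:,0],1),"z/y", np.polyfit(b[:,1],b[:,2],1))
h=Q[Q[:,1]<.036]; print("handle x",np.median(h[:,0]) if len(h) else 0)
E
```

```text
(np.float64(0.11726553624943897), np.float64(0.002338609336605115), np.int64(263)) [-0.2737 -0.2293 -2.1835]
(np.float64(0.11742157586323126), np.float64(0.002355226402792537), np.int64(264)) [-0.9368 -0.44   -1.9139]
False
(np.float64(0.11742702253393653), np.float64(0.0025146535401227325), np.int64(266)) (np.float64(0.11781668801275375), np.float64(0.0017631209131950235), np.int64(232)) 18.1917 [ 0.9888 -1.0558 -1.9012] 19.258832569858814
tip 0.12671790764180754 x/y [-0.0225 -0.0152] z/y [0.0004 0.0006]
handle x -0.025772334230576833
```

The lid stays propped at about +15.6 mm (top and scene cameras agree). The lever tilted about 1.4° tip-up in the grip, so I'll pitch the tool to make it level, then place it.

```bash
python3 - <<'E'
from h import *
np.set_printoptions(precision=4,suppress=True)
L=np.array([.0778,.997]); L/=np.linalg.norm(L); g=np.array([.5938,-.3237]); p=-.0235
r.goto(tcp((*g,.15),L,p),ori(L,p,-1))
r.servo_line(tcp((*g,.05),L,p),None,v=.12); r.dwell(.2)
print(r.servo_line(tcp((*g,.029),L,p),None,v=.02,stop_force=2.5),r.get_tool_pos()-tcp((*g,.031),L,p),r.get_contact_force())
r.move_gripper(.5); r.dwell(.3)
r.servo_line(tcp((*g,.15),L,p),None,v=.12)
r.dwell(.3)
print(lever("wrist"),r.get_time_s())
r.servo_line(tcp((*g,.25),L,p),None,v=.2)
c=r.read_camera("wrist"); cv2.imwrite("pics/w6.png",c["pixels"][:,:,::-1])
print(lever("top"),tabz(),tabz("top"),r.get_contact_force())
d=r.regions_of("spoon_grip","top")
if d: 
    c=r.read_camera("top"); P=cloud(c,d[0]["pixels"]);print(d[0]["bbox"],np.median(P,0))
E
```

```text
True [-0.0001  0.0001  0.0001] [-0.8637 -0.094   5.753 ]
(array([ 0.5943, -0.3236]), array([0.0792, 0.9969], dtype=float32), [0.022037005051970482, 0.18882879614830017], np.float64(0.037426161756161036), np.float64(0.027364648675294423)) 23.9083
(array([ 0.5944, -0.323 ]), array([0.072 , 0.9974], dtype=float32), [0.022461989894509315, 0.18983937799930573], np.float64(0.03704852734590791), np.float64(0.02731784098827872)) (np.float64(0.11746062128414267), np.float64(0.002511447002439387), np.int64(262)) (np.float64(0.11758180033028498), np.float64(0.0013762943064576654), np.int64(235)) [-0.2    -0.2815  0.5789]
[448.1, 280.7, 112.9, 24.0] [ 0.4951 -0.2754  0.0332]
```

View pics/w6.png

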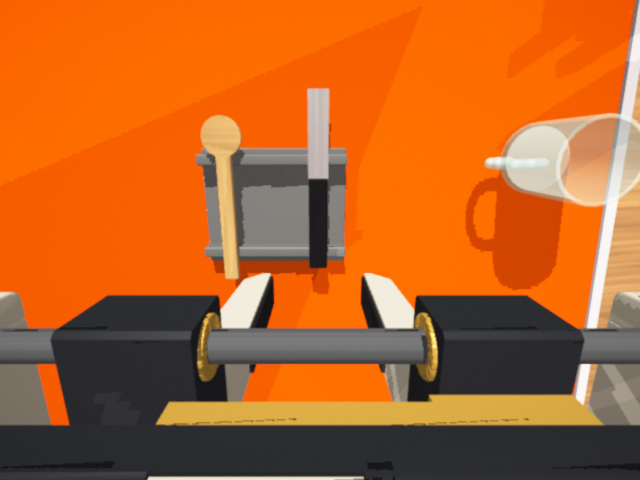

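The lever lies flat across both bars at (318,180), the spoon is unmoved at (228,200), and the gripper is open and clear.

```bash
python3 -c "
from rig import r
r.hand_in()"
```

```text
the job is handed in; nothing more can be done
```

The lid is levered open and propped, the lever is back on the spoon rest, and the job is handed in. It took about 24 s of the 53 s allowed.

- **Levering:** I slid the blade over the bar and under the tab without any contact. I then tilted it in steps to about 0.41 rad, when the tab jumped past the clips. Wrist forces stayed below about 6 N at every reading.
- **Lid:** With the lever withdrawn, the scene and top cameras both put the tab about 15.6 mm above its shut height. That is near the lower end of the 15–19 mm range. It held there through the last check, and the gripper stayed clear of the lid throughout.
- **Lever:** It tilted about 1.4° in the grip during levering, so I angled the tool to lay it down level. It lies flat across both bars, within about 1 mm of where it started.
- **Spoon:** It did not move, as far as the camera can tell.
- **End state:** The gripper was open and about 0.2 m above the rest when I handed in. No check failed.

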